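# Bleed the red air valve through the shield window

## Robot

A 6-joint arm with a two-finger parallel gripper is mounted at the origin on the work surface. World frame = base frame: x ahead of the robot, y to its left, z up, the work surface at z = 0. Lengths are in m, angles in rad, forces in N, time in s.
With the tool pointing down it reaches from about 0.325 to 0.9 m from the base axis. Payload 6.1 kg.
Tool frame: the origin (TCP) lies midway between the tips of the shut fingers; the grasp point (between the pads) lies 19 mm behind it; z points along the fingers, x is the direction in which the jaws open and shut, and the axes are right-handed (so a half turn about z gives the same grasp; the last joint's range is limited). The gripper opens to 87 mm and grips with 3 to 60 N. Pads are 19 mm wide; open, the fingers measure 117 mm over their backs; the gripper's body (75 mm by 190 mm) begins 51 mm behind the grasp point.
Start: joints at [-1.277, 0.22, 1.526, -0, 1.395, -0.126], TCP at [0.255, -0.571, 0.223] pointing down, gripper open.
Joint ranges: [-2.98, 2.98], [-0.91, 2.08], [0.09, 2.57], [-1.24, 4.39], [0.2, 2.65], [-2.68, 2.68]. Speed limits (rad/s): [2.57, 2.57, 3.01, 3.14, 3.14, 3.14].

## Interface

Orientations are given as a unit quaternion [w, x, y, z].
In Python, from workcell import * gives the robot as it stands.
- The arm moves only by the tool servo_tool, never from a script. Its argument "targets" is a list of rows, each a list of 3 entries, a list of its own where there are three numbers: the finger opening in m, from 0 to 0.087, then the shift along the tool's x, y, z in m, then the turn about the tool's z in rad. In form: [[claw, [x, y, z], yaw], ...]. A call has 1 to 8 rows; each row is the pose to reach, as a shift and turn from the pose measured when the call began, along the tool's axes at that moment; what a row does not reach only later rows make up. A row lasts 1/8 s, in which the tool goes at most 62.5 mm and 10.7 degrees, less where a joint would pass 70% of its speed; a pose out of reach is approached as far as the arm can. A call with a gripper value outside its range is refused whole. The fingers move at their own pace and stop on an object; "newtons" is the grip in N (left out, the last holds). Time passes only in rows, so rows that repeat a pose let the fingers close. It gives the time, the measured TCP pose, the force and the opening at its end, in the units of the state.
- get_state(): the state, without advancing time (a new reading comes with each control period).
- grab_frame(name): name is "scene" or "top" or "wrist"; returns a dict with "img" (400x640x3 uint8, red, green, blue), "z_map" (400x640 float32, m along the optical axis (not along the pixel's ray), 0 where there is no reading), "intrinsics" (3x3 intrinsics, pixels), "R" (3x3) and "t" (3): a world point X has camera coordinates R X + t; the wrist camera has in their place "mount" (4x4, takes a point from camera to tool coordinates, whose origin is the TCP and whose axes are the tool frame's). Camera axes: x right, y down, z forward; pixel columns grow to the right and rows downward; lengths in m; the calibration is good to about 2 mm. A picture is of the moment at which its call begins: read the wrist's pose just before it.
- finish_job(): hands the job in, once; it reports no verdict.
The state is a dict: "t": time; "joint_pos": joint angles; "qd": joint speeds; "effort": joint torques, N m; "tool_pos": TCP position; "ee_rot": TCP orientation; "force": force on the tool from outside, world axes, zero at the start; "torque": the same for the moment, N m; "width": finger opening in m.
Only numpy, scipy, OpenCV 4.12 (cv2) and the standard library are available. Lean on these libraries where they do the work, as an engineer would, in place of code of your own. Each camera call takes 0.05 s, during which the arm holds its last target.

## Task

Bleed the red air line of the vibration-isolation table: reach down through the yellow-edged window in the roof of the brass shield box with the fingertips, press the red spring lever all the way down, keep it down for about three seconds, then let it spring back up and draw out of the window. Do not touch the shield box or its window frame, leave the blue lever alone, and leave the bottle, the beaker and the screwdriver standing or lying as they are; nothing is to be gripped or lifted.

Things in the scene. Friction and masses are not known exactly. Their poses are not given: they have to be found in the camera images.
- guard: shield box fixed to the table: 240 (x) x 260 (y) x 175 mm high (the window's yellow edge strip stands 3 mm higher), closed by gold-coloured brass sheets at the sides and wires at the back, open only at the window in its flat 4 mm roof. Origin: centre of its underside on the table; z up, x and y along its sides; it may stand turned about z
- window (a point): centre of the rectangular roof window, at the level of the roof's upper face (175 mm above the table). The clear opening is 100 mm along the box's x and 150 mm along its y, same axes as the box, edged by an 8 mm wide yellow strip
- red_valve: fixed valve block under the window carrying the red lever, 135 mm to the lever's hinge. Origin: centre of its foot, on the table; its x axis runs as the box's x to within 0.06 rad. The two valves stand side by side along the box's y, about 64 mm apart (54 to 74), either one on the left
- red_pad (a point): middle of the upper face of the red lever's 30 x 30 mm press pad, at the lever's free end; it moves with the lever. Released it lies about 151 mm above the table, 24 mm below the roof's upper face; fully pressed about 127 mm. The lever is an 82 mm paddle, hinged 65 mm from here towards the box's +x, its free end towards -x. Released it slopes up towards the free end by 0.18 rad, fully pressed down by 0.18 rad
- red_lever (a joint): angle of the red lever, rad: 0 released (up), 0.36 fully pressed against its stop; a spring returns it to 0. Pressing on the pad takes about 2 N to start and 4.5 N at the stop
- blue_pad (a point): middle of the upper face of the blue lever's press pad, a lever like the red one on the neighbouring valve; not to be pressed
- blue_lever (a joint): angle of the blue lever, rad: 0 released, 0.36 fully pressed; equally sprung
- reagent_bottle: loose amber bottle, 56 mm across, 125 mm high, beside the box; origin at the centre of its underside
- beaker: loose white beaker, 64 mm across, 80 mm high, beside the box; origin at the centre of its underside
- driver: loose green-handled screwdriver lying on the table behind the box (its +x side); its x axis runs from handle to tip
There are look-alikes about, which are no part of the job. There is more than one size of the part that bears blue_pad; the job needs the middle-sized.

How it is judged:
By the outcome, as a careful person would: the job done as asked, in the order asked, and still so for the second after the job is handed in, with the robot touching nothing.
It also fails if it takes over 35 s, if anything falls off the work surface, if the arm or the gripper's body presses on something with over 40 N, if the wrist force passes 120 N, or if a joint passes its speed limit or range.

## Working session

There is one attempt and no reset: what is moved stays moved. The work goes in short steps, Python scripts to look and compute and a tool call to move; the robot and the scene stay as the last step left them, time stands still between calls to the robot, and variables do not carry over. Pictures are saved under pics/ and viewed, and the job is handed in when it is done.

Besides the shell and the picture viewer there is one more tool, called after "Call:" by a JSON object that holds its "method" and its "body". servo_tool: Moves the arm, as the interface text tells. Its arguments: {"type":"object","properties":{"targets":{"type":"array","items":{"type":"array"}},"newtons":{"type":"number"}},"required":["targets"]}

```bash
mkdir -p pics; ls; python3 - <<'E'
from workcell import *
import cv2,numpy as np,pickle
s=get_state();print(s)
d={}
for n in("scene","top"):
    f=grab_frame(n);d[n]=f;cv2.imwrite(f"pics/{n}0.png",f["img"][:,:,::-1]);print(n,f["intrinsics"],f["R"],f["t"])
pickle.dump(d,open("f0.pkl","wb"))
E
```

```text
pics
{'t': 0.0, 'joint_pos': array([-1.27707615e+00,  2.21244505e-01,  1.52759293e+00,  5.69880660e-06,
        1.39469572e+00, -1.26052190e-01]), 'qd': array([-0.00075928,  0.00033113, -0.00217219,  0.00088811, -0.00061657,
       -0.00133934]), 'effort': array([-3.85310277e-04, -4.94620228e+01, -3.87372351e+01,  6.99735316e-02,
        5.72666642e-02, -1.37182096e-04]), 'tool_pos': array([ 0.25456718, -0.57013622,  0.22143549]), 'ee_rot': array([-6.28355545e-04,  8.38913091e-01, -5.44264535e-01, -7.39300324e-04]), 'force': array([-0.17852087,  0.30605682,  0.67871285]), 'torque': array([ 0.02745183, -0.03296564, -0.00705373]), 'width': 0.08685524172427372}
scene [[493.56736851   0.         318.56304057]
 [  0.         493.56736851 206.52179094]
 [  0.           0.           1.        ]] [[-0.98364736  0.17985043  0.00957575]
 [ 0.12898592  0.74056935 -0.6594844 ]
 [-0.12570006 -0.64746495 -0.75165726]] [ 0.58466274 -0.0509871   1.47415608]
top [[444.30679992   0.         324.8170005 ]
 [  0.         444.30679992 197.85763656]
 [  0.           0.           1.        ]] [[ 1.44403217e-02 -9.99889302e-01  3.58621997e-03]
 [-9.78818546e-01 -1.48683676e-02 -2.04189094e-01]
 [ 2.04219812e-01 -5.61702408e-04 -9.78924896e-01]] [0.05274774 0.6293162  1.15246096]
```

View pics/scene0.png

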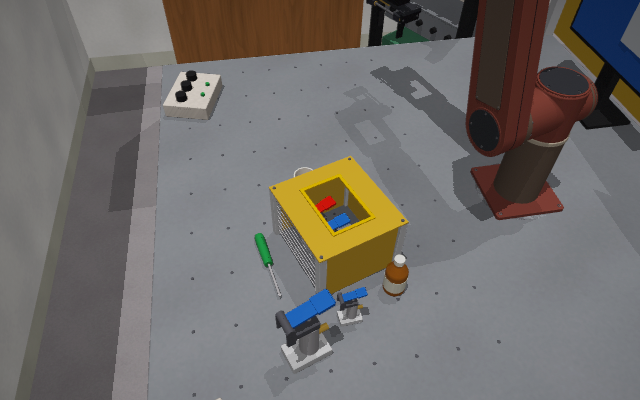

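View pics/top0.png

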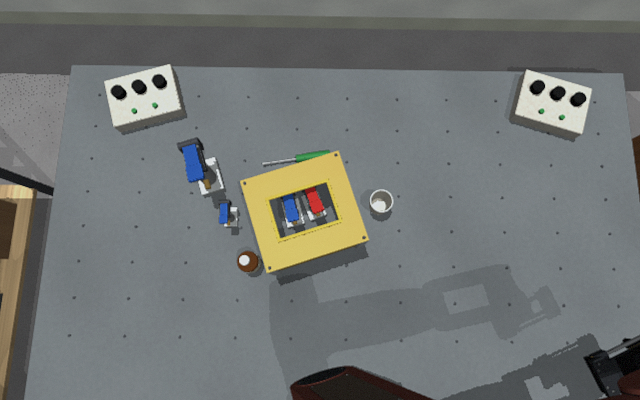

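The top view shows the box with its window at about (306,210). Inside it are the red lever (315,203) and the middle-sized blue lever (291,209). The blue look-alikes outside are the large one at (195,163) and the small one at (225,213). The bottle is at (247,261), the beaker at (381,201) and the driver at (297,158). Only one red lever is visible.

```bash
cat > h.py <<'E'
import numpy as np,cv2,pickle
def ray(f,u,v,z):
    K,R,t=f["intrinsics"],f["R"],f["t"]; c=-R.T@t
    d=R.T@np.linalg.inv(K)@np.array([u,v,1.0]); return c+d*(z-c[2])/d[2]
def dep(f,u,v):
    z=f["z_map"][int(v),int(u)]; p=np.linalg.inv(f["intrinsics"])@np.array([u,v,1.0])*z
    return f["R"].T@(p-f["t"])
E
python3 - <<'E'
from h import *
d=pickle.load(open("f0.pkl","rb"))
f=d["top"];im=f["img"]
c=im[130:290,220:400];cv2.imwrite("pics/crop_top.png",cv2.resize(c,None,fx=4.4,fy=3.7*1,interpolation=cv2.INTER_CUBIC)[:590,:,::-1])
hsv=cv2.cvtColor(im,cv2.COLOR_RGB2HSV)
def cloud(f,m):
    v,u=np.nonzero(m&(f["z_map"]>0)); z=f["z_map"][v,u]
    P=np.linalg.inv(f["intrinsics"])@np.vstack([u*z,v*z,z]); return ((P.T-f["t"])@f["R"]),u,v
for n in("top","scene"):
    f=d[n];hsv=cv2.cvtColor(f["img"],cv2.COLOR_RGB2HSV);H,S,V=hsv[...,0],hsv[...,1],hsv[...,2]
    vv,uu=np.mgrid[:400,:640]
    A,u,v=cloud(f,np.ones((400,640),bool))
    roof=(abs(A[:,2]-.176)<.008)
    Hh=H[v,u];Ss=S[v,u];roof&=(Hh>15)&(Hh<35)&(Ss>90)
    M=np.zeros((400,640),np.uint8);M[v[roof],u[roof]]=255
    M=cv2.morphologyEx(M,cv2.MORPH_CLOSE,np.ones((3,3)))
    cs,hi=cv2.findContours(M,cv2.RETR_CCOMP,cv2.CHAIN_APPROX_NONE)
    for c,h in zip(cs,hi[0]):
        if cv2.contourArea(c)<300: continue
        P=np.array([ray(f,a,b,.175 if h[3]<0 else .178)[:2] for a,b in c[:,0]],np.float32)
        r=cv2.minAreaRect(P);print(n,"outer" if h[3]<0 else "hole",r, cv2.boxPoints(r).round(4).tolist())
    for nm,m in(("red",((H<6)|(H>174))&(S>170)&(V>120)),("blue",(H>100)&(H<125)&(S>140))):
        A,u,v=cloud(f,m&(vv>100)&(uu>200)&(uu<400)); k=(A[:,2]>.1)&(A[:,2]<.165); A=A[k]
        print(n,nm,len(A),A.mean(0),A.min(0),A.max(0), u[k].mean(),v[k].mean())
E
```

```text
top outer ((0.575263500213623, 0.11559751629829407), (0.24000968039035797, 0.2597219944000244), 18.691375732421875) [[0.41999998688697815, 0.20020000636577606], [0.5031999945640564, -0.045899998396635056], [0.7305999994277954, 0.03099999949336052], [0.6473000049591064, 0.27709999680519104]]
top hole ((0.5747703909873962, 0.11585623025894165), (0.10355890542268753, 0.1532551497220993), 18.708755493164062) [[0.5011000037193298, 0.17180000245571136], [0.5503000020980835, 0.02669999934732914], [0.6484000086784363, 0.05990000069141388], [0.5992000102996826, 0.20499999821186066]]
top red 238 [0.60215581 0.0889797  0.14830087] [0.57133373 0.06629653 0.13756076] [0.63805947 0.11086463 0.15825141] 314.218487394958 201.1638655462185
top blue 432 [0.58085598 0.20876557 0.1337795 ] [0.54856667 0.12881995 0.10045304] [0.67968064 0.37995154 0.15621368] 267.9537037037037 209.6898148148148
scene outer ((0.5741550922393799, 0.11666528880596161), (0.24203211069107056, 0.26306265592575073), 18.756797790527344) [[0.4172999858856201, 0.20229999721050262], [0.5019000172615051, -0.046799998730421066], [0.7310000061988831, 0.03099999949336052], [0.6464999914169312, 0.2800999879837036]]
scene hole ((0.5746192932128906, 0.11808653175830841), (0.1008969321846962, 0.14962781965732574), 18.41622543334961) [[0.5030999779701233, 0.17309999465942383], [0.5504000186920166, 0.031199999153614044], [0.6460999846458435, 0.06300000101327896], [0.598800003528595, 0.20499999821186066]]
scene red 174 [0.59471099 0.08766694 0.14918827] [0.5708169  0.06451868 0.14253072] [0.61831793 0.10662656 0.15723354] 325.32758620689657 203.43103448275863
scene blue 418 [0.57515039 0.24067117 0.12895437] [0.54652482 0.12864126 0.10005645] [0.72189065 0.41199732 0.15591279] 346.011961722488 258.0
```

View pics/crop_top.png

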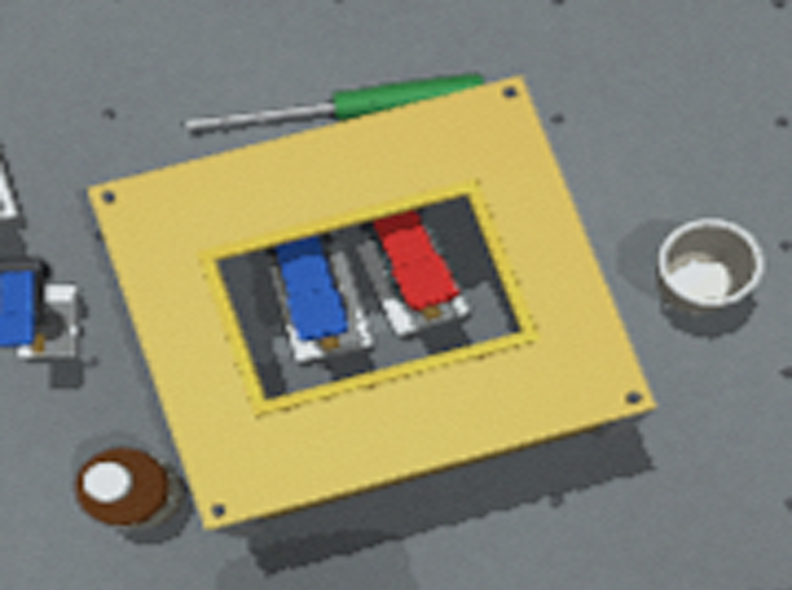

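The crop confirms the choice: the red lever sits right of the blue one inside the window, with its free end toward the robot. Now the pad positions in box axes.

```bash
python3 - <<'E'
from h import *
d=pickle.load(open("f0.pkl","rb"))
a=np.deg2rad(18.65);ex=np.array([np.cos(a),np.sin(a)]);ey=np.array([-ex[1],ex[0]]);c=np.array([.5748,.1162])
vv,uu=np.mgrid[:400,:640]
for n in("top","scene"):
    f=d[n];hsv=cv2.cvtColor(f["img"],cv2.COLOR_RGB2HSV);H,S,V=[hsv[...,i] for i in range(3)]
    for nm,m in(("red",((H<8)|(H>172))&(S>150)&(V>60)),("blue",(H>100)&(H<125)&(S>140))):
        v,u=np.nonzero(m&(f["z_map"]>0)&(vv>100)&(uu>200)&(uu<400)); z=f["z_map"][v,u]
        A=(np.linalg.inv(f["intrinsics"])@np.vstack([u*z,v*z,z])).T-f["t"]; A=A@f["R"]
        X=(A[:,:2]-c)@ex;Y=(A[:,:2]-c)@ey
        k=(abs(X)<.06)&(abs(Y)<.08)&(A[:,2]>.11);X,Y,Z=X[k],Y[k],A[k,2]
        print(n,nm,k.sum())
        for lo in np.arange(-.05,.06,.008):
            q=(X>=lo)&(X<lo+.008)
            if q.sum()>2: print("  x %.3f n %d y %.4f..%.4f mid %.4f z %.4f"%(lo+.004,q.sum(),*np.percentile(Y[q],[3,97]),np.percentile(Y[q],[3,97]).mean(),np.median(Z[q])))
        print("  xmin",np.sort(X)[:5].round(4))
E
```

```text
top red 278
  x -0.014 n 11 y -0.0455..-0.0249 mid -0.0352 z 0.1516
  x -0.006 n 38 y -0.0495..-0.0223 mid -0.0359 z 0.1526
  x 0.002 n 37 y -0.0493..-0.0214 mid -0.0353 z 0.1520
  x 0.010 n 35 y -0.0485..-0.0213 mid -0.0349 z 0.1501
  x 0.018 n 31 y -0.0481..-0.0203 mid -0.0342 z 0.1490
  x 0.026 n 28 y -0.0457..-0.0235 mid -0.0346 z 0.1457
  x 0.034 n 30 y -0.0456..-0.0220 mid -0.0338 z 0.1445
  x 0.042 n 34 y -0.0454..-0.0211 mid -0.0333 z 0.1434
  x 0.050 n 26 y -0.0443..-0.0215 mid -0.0329 z 0.1419
  x 0.058 n 8 y -0.0468..-0.0218 mid -0.0343 z 0.1394
  xmin [-0.0128 -0.0122 -0.0122 -0.0119 -0.0117]
top blue 287
  x -0.014 n 21 y 0.0189..0.0431 mid 0.0310 z 0.1517
  x -0.006 n 35 y 0.0167..0.0421 mid 0.0294 z 0.1526
  x 0.002 n 34 y 0.0161..0.0431 mid 0.0296 z 0.1510
  x 0.010 n 38 y 0.0156..0.0425 mid 0.0290 z 0.1498
  x 0.018 n 31 y 0.0147..0.0405 mid 0.0276 z 0.1483
  x 0.026 n 32 y 0.0157..0.0407 mid 0.0282 z 0.1453
  x 0.034 n 31 y 0.0159..0.0402 mid 0.0280 z 0.1450
  x 0.042 n 29 y 0.0160..0.0395 mid 0.0278 z 0.1431
  x 0.050 n 27 y 0.0152..0.0390 mid 0.0271 z 0.1415
  x 0
[... 273 characters left out ...]
2
  x 0.010 n 36 y -0.0486..-0.0191 mid -0.0338 z 0.1493
  x 0.018 n 30 y -0.0456..-0.0200 mid -0.0328 z 0.1472
  x 0.026 n 33 y -0.0437..-0.0202 mid -0.0319 z 0.1464
  x 0.034 n 10 y -0.0434..-0.0223 mid -0.0329 z 0.1451
  xmin [-0.0124 -0.0123 -0.012  -0.0118 -0.0114]
scene blue 209
  x -0.014 n 19 y 0.0184..0.0450 mid 0.0317 z 0.1531
  x -0.006 n 38 y 0.0169..0.0456 mid 0.0312 z 0.1515
  x 0.002 n 37 y 0.0171..0.0459 mid 0.0315 z 0.1507
  x 0.010 n 37 y 0.0178..0.0455 mid 0.0316 z 0.1493
  x 0.018 n 33 y 0.0189..0.0436 mid 0.0312 z 0.1473
  x 0.026 n 32 y 0.0181..0.0428 mid 0.0305 z 0.1461
  x 0.034 n 13 y 0.0194..0.0404 mid 0.0299 z 0.1441
  xmin [-0.0157 -0.0151 -0.0144 -0.0139 -0.0137]
```

```bash
cat >> h.py <<'E'
from scipy.spatial.transform import Rotation as Ro
def shift(s,p,tx=None):
    q=s["ee_rot"];R=Ro.from_quat(q,scalar_first=True).as_matrix()
    d=R.T@(np.array(p)-s["tool_pos"]); t=(R.T@np.array([*tx,0])) if tx is not None else None
    return d.round(4), None if t is None else round(np.arctan2(t[1],t[0]),4)
a=np.deg2rad(18.65);ex=np.array([np.cos(a),np.sin(a)]);ey=np.array([-ex[1],ex[0]]);c=np.array([.5748,.1162])
pad=c+.001*ex-.0347*ey
E
python3 - <<'E'
from workcell import *; from h import *
s=get_state();print(pad,shift(s,[*pad,.27],-ey))
E
```

```text
[0.58684407 0.08364189] (array([-0.4617, -0.5699, -0.0475]), np.float64(0.0943))
```

Call:
{"method": "servo_tool", "body": {"targets": [[0, [-0.03, -0.04, -0.05], 0.05], [0, [-0.08, -0.09, -0.05], 0.094], [0, [-0.12, -0.14, -0.05], 0.094], [0, [-0.16, -0.19, -0.05], 0.094], [0, [-0.2, -0.24, -0.05], 0.094], [0, [-0.24, -0.29, -0.05], 0.094], [0, [-0.28, -0.34, -0.05], 0.094], [0, [-0.32, -0.39, -0.05], 0.094]], "newtons": 20}}

```text
t: 1.1
tool_pos: [0.4702, -0.1376, 0.272]
ee_rot: [-0.001, 0.812, -0.583, -0.001]
force: [0.6, -0.1, -0.4]
width: 0.0151
```

```bash
python3 - <<'E'
from workcell import *; from h import *
s=get_state();print(s["t"],s["tool_pos"],s["width"],pad,shift(s,[*pad,.27],-ey))
E
```

```text
1.1 [ 0.47016991 -0.13761321  0.27200383] 0.015100632387541526 [0.58684407 0.08364189] (array([-0.1723, -0.1813,  0.0023]), np.float64(0.0001))
```

Call:
{"method": "servo_tool", "body": {"targets": [[0, [-0.043, -0.045, 0.002], 0], [0, [-0.086, -0.09, 0.002], 0], [0, [-0.129, -0.135, 0.002], 0], [0, [-0.172, -0.181, 0.002], 0], [0, [-0.172, -0.181, 0.002], 0], [0, [-0.172, -0.181, 0.002], 0]]}}

```text
t: 1.85
tool_pos: [0.5861, 0.0833, 0.2695]
ee_rot: [0.0, 0.813, -0.583, -0.001]
force: [-0.7, -0.7, 0.3]
width: 0.0004
```

```bash
python3 - <<'E'
from workcell import *; from h import *
s=get_state();print(s["t"],s["tool_pos"],s["force"],s["width"],pad,shift(s,[*pad,.16],-ey))
f=grab_frame("wrist");print(f["intrinsics"],f["mount"])
cv2.imwrite("pics/w1.png",f["img"][:,:,::-1])
g=grab_frame("scene");cv2.imwrite("pics/s1.png",cv2.resize(g["img"][120:300,230:430],None,fx=3,fy=3)[:,:,::-1])
pickle.dump((s,f),open("w1.pkl","wb"))
E
```

```text
1.85 [0.58613326 0.08329564 0.26950065] [-0.68294953 -0.73758927  0.28924839] 0.00039628997512598964 [0.58684407 0.08364189] (array([ 1.000e-04, -1.000e-03,  1.095e-01]), np.float64(0.0011))
[[311.68400849   0.         321.44615895]
 [  0.         311.68400849 199.74462451]
 [  0.           0.           1.        ]] [[ 9.99999750e-01  5.55062309e-04 -4.38095100e-04 -8.62119127e-04]
 [-4.23108532e-04  9.66083947e-01  2.58227860e-01 -6.98353135e-02]
 [ 5.66569195e-04 -2.58227610e-01  9.66083941e-01 -1.61190306e-01]
 [ 0.00000000e+00  0.00000000e+00  0.00000000e+00  1.00000000e+00]]
```

View pics/w1.png

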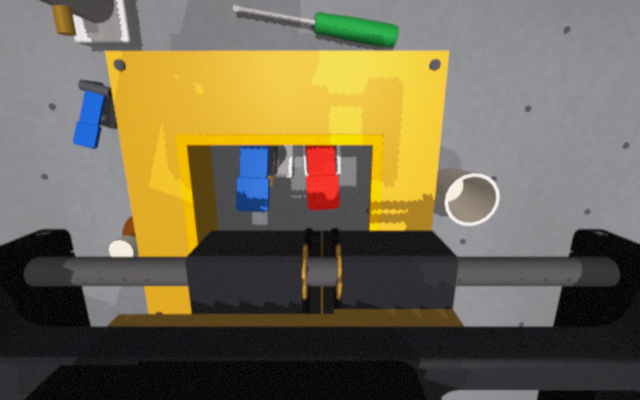

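View pics/s1.png

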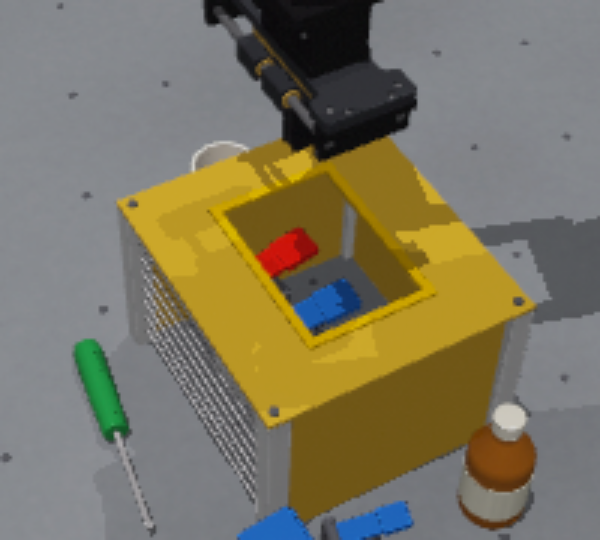

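The wrist view shows the red pad at (322,190), straight ahead of the closed fingers, and blue at (253,190). The fingers themselves aren't clear against the dark gripper, so I'll check their shape from depth before going down.

```bash
python3 - <<'E'
from h import *
s,f=pickle.load(open("w1.pkl","rb"))
M=f["mount"];K=f["intrinsics"];R=Ro.from_quat(s["ee_rot"],scalar_first=True).as_matrix()
v,u=np.mgrid[:400,:640];z=f["z_map"]
P=np.stack([(u-K[0,2])/K[0,0]*z,(v-K[1,2])/K[1,1]*z,z],-1)@M[:3,:3].T+M[:3,3]
for vv in range(225,400,12): print(vv,[tuple((P[vv,uu]*1000).round().astype(int)) if z[vv,uu]>0 else None for uu in(200,250,290,312,322,335,360,440)])
W=P@R.T+s["tool_pos"]
hsv=cv2.cvtColor(f["img"],cv2.COLOR_RGB2HSV);H,S,V=[hsv[...,i] for i in range(3)]
for nm,m in(("red",((H<8)|(H>172))&(S>150)&(V>60)),("blue",(H>100)&(H<125)&(S>140)&(u>200))):
    q=W[m&(z>0)&(W[...,2]>.11)];X=(q[:,:2]-c)@ex;Y=(q[:,:2]-c)@ey
    print(nm,np.percentile(X,[1,5]),[np.percentile(Y[(X<.015)],p) for p in(3,97)],np.median(q[X<.015,2]))
m=(H>18)&(H<35)&(S>120)&(z>0)&(abs(W[...,2]-.176)<.006)
# window edges inner (yellow boundary) along rows/cols
for vv in(150,180,210,225):
    k=np.nonzero(m[vv])[0]; l=k[k<300].max() if (k<300).any() else 0; r=k[k>300].min()
    for uu in(l,r): print(vv,uu,((W[vv,uu,:2]-c)@ex).round(4),((W[vv,uu,:2]-c)@ey).round(4))
E
```

```text
225 [(np.int64(-153), np.int64(62), np.int64(208)), (np.int64(-106), np.int64(84), np.int64(272)), (np.int64(-47), np.int64(84), np.int64(270)), (np.int64(-15), np.int64(84), np.int64(272)), (np.int64(0), np.int64(84), np.int64(271)), (np.int64(19), np.int64(84), np.int64(270)), (np.int64(55), np.int64(84), np.int64(271)), (np.int64(172), np.int64(84), np.int64(270))]
237 [(np.int64(-153), np.int64(76), np.int64(204)), (np.int64(-21), np.int64(-37), np.int64(-80)), (np.int64(-10), np.int64(-37), np.int64(-79)), (np.int64(-6), np.int64(-9), np.int64(-10)), (np.int64(-1), np.int64(-10), np.int64(-10)), (np.int64(6), np.int64(-11), np.int64(-14)), (np.int64(10), np.int64(-37), np.int64(-80)), (np.int64(174), np.int64(102), np.int64(269))]
249 [(np.int64(-32), np.int64(-37), np.int64(-88)), (np.int64(-19), np.int64(-37), np.int64(-87)), (np.int64(-9), np.int64(-37), np.int64(-88)), (np.int64(-5), np.int64(-9), np.int64(-23)), (np.int64(-1), np.int64(-8), np.int64(-23)), (np.int64(5), np.int64(-11), np.int64(-29)), (np.int64(9), np.int64(-37), np.int64(-87)), (np.int64(30), np.int64(-37),
[... 4206 characters left out ...]
0)), (np.int64(-6), np.int64(-26), np.int64(-120)), (np.int64(-2), np.int64(-26), np.int64(-120)), (np.int64(-1), np.int64(-26), np.int64(-120)), (np.int64(1), np.int64(-25), np.int64(-119)), (np.int64(6), np.int64(-25), np.int64(-119)), (np.int64(23), np.int64(-16), np.int64(-111))]
red [-0.01298077 -0.01044753] [np.float64(-0.04812028046057815), np.float64(-0.0206851923580224)] 0.1499398292604786
blue [-0.0148724  -0.01162746] [np.float64(-0.11291419655653186), np.float64(0.04471194721590899)] 0.1499923358060275
150 190 0.0429 0.075
150 372 0.0435 -0.0748
180 193 0.0176 0.0753
180 370 0.0179 -0.0748
210 196 -0.009 0.0756
210 369 -0.0085 -0.0749
225 198 -0.0226 0.075
225 368 -0.0228 -0.0749
```

Closed fingers are slim (about ±6 × ±9 mm at the tip), and the wider carriers start 80 mm above the TCP, so they clear the roof. The wrist view agrees with the red pad position (box y -34.4 mm, z 150 mm). Descending to just above the pad.

Call:
{"method": "servo_tool", "body": {"targets": [[0, [0, -0.001, 0.03], 0], [0, [0, -0.001, 0.06], 0], [0, [0, -0.001, 0.085], 0], [0, [0, -0.001, 0.105], 0], [0, [0, -0.001, 0.105], 0]]}}

```text
t: 2.58
tool_pos: [0.5857, 0.0816, 0.1635]
ee_rot: [0.001, 0.812, -0.584, -0.002]
force: [-0.4, 0.7, 0.4]
width: 0.0001
```

```bash
python3 - <<'E'
from workcell import *; from h import *
s=get_state();print(s["t"],s["tool_pos"],s["force"],pad,shift(s,[*pad,.13],-ey))
g=grab_frame("scene");cv2.imwrite("pics/s2.png",cv2.resize(g["img"][140:270,260:420],None,fx=4,fy=4)[:,:,::-1])
E
```

```text
2.575 [0.58567367 0.08158346 0.16345652] [-0.35619776  0.70078295  0.37897254] [0.58684407 0.08364189] (array([-0.0015, -0.0019,  0.0335]), np.float64(-0.0025))
```

View pics/s2.png

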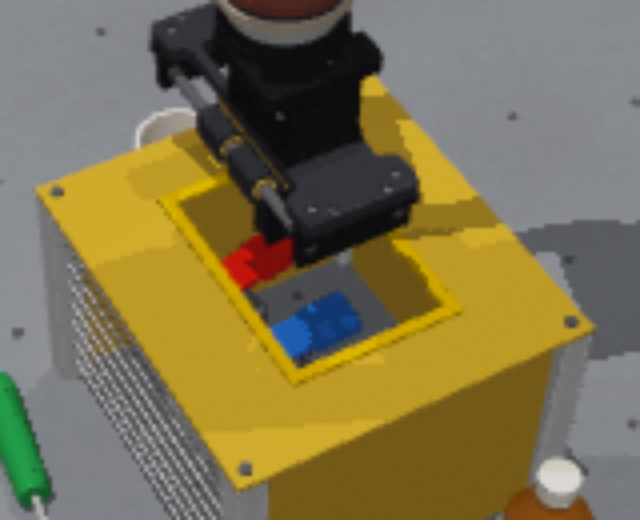

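The fingers are through the window over the red pad (near (270,240) in this crop), clear of the frame and the blue lever. Pressing.

Call:
{"method": "servo_tool", "body": {"targets": [[0, [-0.001, -0.002, 0.008], 0], [0, [-0.001, -0.002, 0.015], 0], [0, [-0.001, -0.002, 0.022], 0], [0, [-0.001, -0.002, 0.029], 0], [0, [-0.001, -0.002, 0.034], 0], [0, [-0.001, -0.002, 0.034], 0]]}}

```text
t: 3.38
tool_pos: [0.5884, 0.0834, 0.1309]
ee_rot: [0.0, 0.812, -0.584, -0.001]
force: [-1.1, -1.3, 3.7]
width: 0.0005
```

Call:
{"method": "servo_tool", "body": {"targets": [[0, [0, 0, 0.002], 0], [0, [0, 0, 0.004], 0], [0, [0, 0, 0.004], 0]]}}

```text
t: 3.75
tool_pos: [0.5887, 0.0835, 0.1289]
ee_rot: [-0.0, 0.812, -0.584, -0.001]
force: [-6.3, -0.9, 14.1]
width: 0.0007
```

Force rose sharply to 14 N at z = 0.129, the height predicted for the stop. Holding here, with one check partway.

Call:
{"method": "servo_tool", "body": {"targets": [[0, [0, 0, 0.0015], 0], [0, [0, 0, 0.0015], 0], [0, [0, 0, 0.0015], 0], [0, [0, 0, 0.0015], 0], [0, [0, 0, 0.0015], 0], [0, [0, 0, 0.0015], 0], [0, [0, 0, 0.0015], 0], [0, [0, 0, 0.0015], 0]]}}

```text
t: 4.75
tool_pos: [0.5886, 0.0835, 0.1289]
ee_rot: [-0.0, 0.812, -0.584, -0.001]
force: [-7.2, -1.6, 12.0]
width: 0.0003
```

```bash
python3 - <<'E'
from workcell import *; from h import *
s=get_state();print(s["t"],s["tool_pos"],s["force"])
g=grab_frame("top");cv2.imwrite("pics/t3.png",cv2.resize(g["img"][140:280,220:400],None,fx=4,fy=4)[:,:,::-1])
f=grab_frame("wrist");cv2.imwrite("pics/w3.png",f["img"][:,:,::-1])
E
```

```text
4.75 [0.58862485 0.08345445 0.12889788] [-7.18052767 -1.5728678  11.96396654]
```

View pics/w3.png

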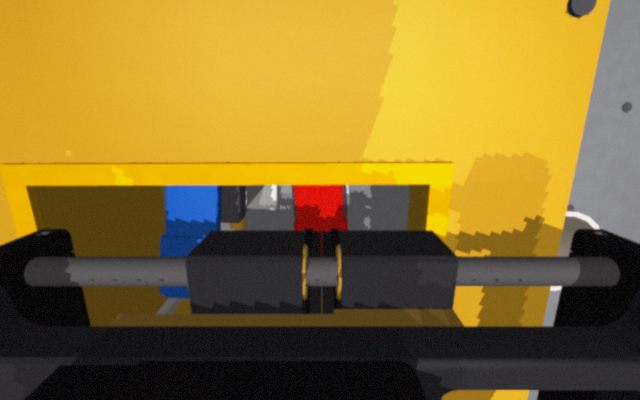

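The wrist view shows the fingertips on the red lever (320,205), the blue lever up and separate at (190,240), and no contact with the frame. Continuing the hold.

Call:
{"method": "servo_tool", "body": {"targets": [[0, [0, 0, 0.0015], 0], [0, [0, 0, 0.0015], 0], [0, [0, 0, 0.0015], 0], [0, [0, 0, 0.0015], 0], [0, [0, 0, 0.0015], 0], [0, [0, 0, 0.0015], 0], [0, [0, 0, 0.0015], 0], [0, [0, 0, 0.0015], 0]]}}

```text
t: 5.85
tool_pos: [0.5886, 0.0834, 0.1289]
ee_rot: [-0.0, 0.812, -0.584, -0.0]
force: [-6.4, -1.9, 12.4]
width: 0.0005
```

Call:
{"method": "servo_tool", "body": {"targets": [[0, [0, 0, 0.0015], 0], [0, [0, 0, 0.0015], 0], [0, [0, 0, 0.0015], 0], [0, [0, 0, 0.0015], 0], [0, [0, 0, 0.0015], 0], [0, [0, 0, 0.0015], 0], [0, [0, 0, 0.0015], 0]]}}

```text
t: 6.72
tool_pos: [0.5887, 0.0834, 0.1289]
ee_rot: [-0.0, 0.812, -0.584, -0.0]
force: [-5.9, -2.3, 11.9]
width: 0.0002
```

Call:
{"method": "servo_tool", "body": {"targets": [[0, [0, 0, -0.015], 0], [0, [0, 0, -0.03], 0], [0, [0, 0, -0.05], 0], [0, [0, 0, -0.08], 0], [0, [0, 0, -0.11], 0], [0, [0, 0, -0.14], 0], [0, [0, 0, -0.14], 0]]}}

```text
t: 7.6
tool_pos: [0.5904, 0.0835, 0.273]
ee_rot: [-0.002, 0.812, -0.584, 0.002]
force: [0.0, -0.4, 0.7]
width: 0.0003
```

```bash
python3 - <<'E'
from workcell import *; from h import *
s=get_state();print(s["t"],s["tool_pos"],s["force"])
f=grab_frame("wrist");cv2.imwrite("pics/w4.png",f["img"][:,:,::-1])
M=f["mount"];K=f["intrinsics"];R=Ro.from_quat(s["ee_rot"],scalar_first=True).as_matrix()
v,u=np.mgrid[:400,:640];z=f["z_map"]
P=np.stack([(u-K[0,2])/K[0,0]*z,(v-K[1,2])/K[1,1]*z,z],-1)@M[:3,:3].T+M[:3,3];W=P@R.T+s["tool_pos"]
hsv=cv2.cvtColor(f["img"],cv2.COLOR_RGB2HSV);H,S,V=[hsv[...,i] for i in range(3)]
X=(W[...,:2]-c)@ex;Y=(W[...,:2]-c)@ey
for nm,m in(("red",((H<8)|(H>172))&(S>150)&(V>60)),("blue",(H>100)&(H<125)&(S>140))):
    k=m&(z>0)&(abs(X)<.012)&(abs(Y)<.07);print(nm,k.sum(),np.median(W[k],0))
g=grab_frame("scene");cv2.imwrite("pics/s4.png",g["img"][:,:,::-1])
E
```

```text
7.6 [0.59037049 0.08352544 0.27299039] [ 0.0056627  -0.42712158  0.68872527]
red 814 [0.58613217 0.08350725 0.15005026]
blue 854 [0.56538042 0.1456776  0.14968192]
```

View pics/s4.png

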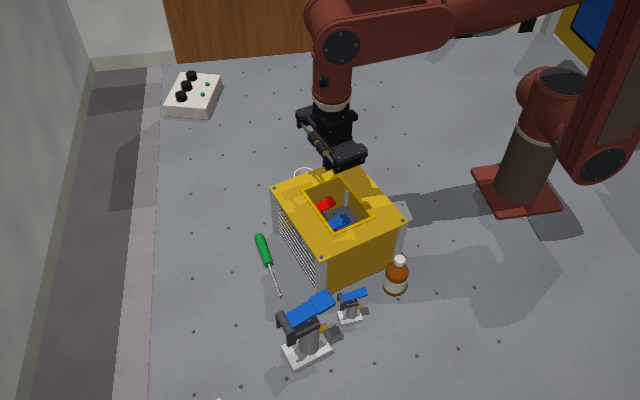

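View pics/w4.png

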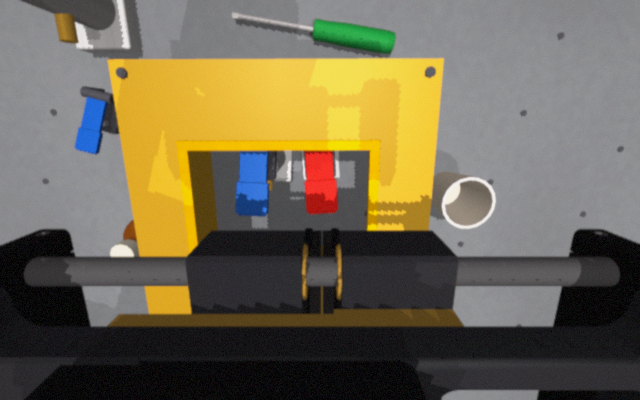

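The red pad is back up at z = 0.150 and blue hasn't moved. Bottle (397,277), beaker and driver are where they started, and the tool is clear above the window. Handing in.

```bash
python3 -c "
from workcell import *
print(finish_job())"
```

```text
the job is handed in; nothing more can be done
None
```

I bled the red line and handed the job in at about 7.7 s. With the fingers shut, I went down through the window and pressed the red lever to its stop. I held it there for about 3 s (t ≈ 3.7 to 6.7 s, TCP at z = 0.129 m, vertical force 12–14 N), then drew straight back out.

**Last checks:**
- **Levers:** the red pad is back up at z = 0.150 m, and the blue pad is still at its released height, also 0.150 m.
- **Loose objects:** the bottle, beaker and driver look unmoved in the pictures.
- **Tool:** it is clear above the box at z = 0.273 m, with almost no force on it (under 1 N).
- **Stop reached:** I judged this from the sharp rise in force at the height I had calculated. The lever angle itself can't be read.
- **Side force:** about 6–7 N while pressing. I put this down to friction on the sloping pad, as the pictures showed no contact with the window frame.

No check failed or disagreed.

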